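Turn a culture dish over for the incubator

TASK

Culture dishes go into the incubator upside down: take the single dish off the low round turntable, turn it over so that its base faces up, and set it down gently (do not drop it), flat and centred on top of the pile of two dishes already lying upside down on the tray. The slotted stand will hold the dish on edge while you change your grip. Leave the pile where it is on the tray, and do not disturb the other things.

Things in the scene. Friction and masses are not known exactly. Their poses are not given: they have to be found in the camera images.
- microscope: fixed tall microscope (0.34 m high) beyond the turntable and the stand: keep arm and gripper clear of it. Origin: centre of its foot; stage and head reach about 0.10 m to the robot side of it, foot 0.13 m
- dish: the closed culture dish to be turned over: a round flat dish, 14 mm thick; white lid 60 mm wide over its upper 10 mm, below it the base, 55 mm wide, tan with a small white label; lid and base are fixed together, about 35 g. It starts lid up on the turntable. Origin: centre of its underside (base); its z axis points from base to lid (up at the start, must point down at the end)
- dish_center (a point): the middle of that dish, 7 mm above the origin along its z axis
- turntable: fixed low round aluminium pedestal on the robot's right, 90 mm wide foot (8 mm high), neck 28 mm, round top 48 mm wide and 36 mm high, on which the dish starts. It does not turn. Origin: centre of its underside
- stand: fixed turning stand: foot 44 x 90 x 8 mm, two white cheeks 34 mm long, 35 mm high, and a 17.5 mm slot along the stand's x axis (y across, z up). A dish set in the slot stands on edge on two bars, its middle about 40 mm above the bench on the stand's axis, leaning up to 0.15 rad; its sides stick out past the cheek ends, to be gripped along x from above or at a slant. Origin: centre of its underside
- tray: fixed square steel carrying tray, 130 x 130 mm, floor 4 mm thick, rim 8 mm high, on the left; it carries the pile. Origin: centre of its underside
- pile_top: the upper of two dishes of the same kind that lie upside down, one on the other, on the tray (z axis down). Origin: centre of its base, which is the upper face of the pile, 32 mm above the bench; loose
- pile_low: the lower of these two inverted dishes. Origin: centre of its base (upper face), 18 mm above the bench; loose
- glass_box: small loose box of cover glasses, 36 x 54 x 22 mm, bystander. Origin: centre of its underside
- tweezers: loose steel tweezers, 126 mm long, lying on the bench, bystander. Origin: centre of the underside
- can: loose black objective can, 36 mm wide, 54 mm high, bystander. Origin: centre of its underside
Mind the look-alikes: they are no part of the job. What is shaped like the dish but black, green or orange is not meant.

How it is judged:
At the end, for the whole second after the job is handed in: The dish lies upside down (z axis within about 6 degrees of straight down), at rest on the upper dish of the pile, its centre within 10 mm of that dish's centre; both pile dishes are still flat, upside down and within 15 mm of where they started (angle between each of dish, pile_top, pile_low's own z axis and vertical above 3.04 rad and horizontal distance between dish_center and pile_top below 0.01 m and height (world z) of dish_center between 0.036 and 0.0425 m and contact force between dish and pile_top above 0.05 N and linear speed of dish below 0.02 m/s and angular speed of dish below 0.2 rad/s and distance of each of pile_top, pile_low from where it was at the start of the episode below 0.015 m); the robot touches nothing.
It fails at once if the dish is let go and falls onto the pile (over about 13 mm) (horizontal distance between dish_center and pile_top below 0.04 m and linear speed of dish above 0.5 m/s and contact force between dish and the fingers below 0.05 N).
It fails at once if a bystander (cover glass box, tweezers, can) is moved more than 30 mm (distance of any of glass_box, tweezers, can from where it was at the start of the episode above 0.03 m).
It fails at once if the pile is pushed apart (a dish of it shifted more than 25 mm) (distance of any of pile_low, pile_top from where it was at the start of the episode above 0.025 m).
It also fails if it takes over 59 s, if anything falls off the work surface, if the arm or the gripper's body presses on something with over 40 N, if the wrist force passes 120 N, or if a joint passes its speed limit or range.

ROBOT

A 6-joint arm with a two-finger parallel gripper is mounted at the origin on a cart in front of the work surface, level with it; the furniture and walls round the work are solid. World frame = base frame: x ahead of the robot, y to its left, z up, the work surface at z = 0. Lengths are in m, angles in rad, forces in N, time in s.
With the tool pointing down it reaches from about 0.325 to 0.775 m from the base axis. Payload 5.5 kg.
Tool frame: the origin (TCP) lies on the centre line of the jaws, within the pads' length; the fingertips stand 8 mm ahead of it and the grasp point (between the pads) lies 11 mm behind it; z points along the fingers, y is the line along which they close (so a half turn about z gives the same grasp; the last joint's range is limited). The gripper opens to 88 mm and grips with 3 to 60 N. Pads are 20 mm wide; open, the fingers measure 115 mm over their backs; the gripper's body (75 mm by 178 mm) begins 61 mm behind the grasp point.
Start: joints at [1.253, 0.091, 1.231, -0, 1.82, -0.057], TCP at [0.155, 0.58, 0.231] pointing down, gripper open.
Joint ranges: [-2.87, 2.87], [-0.86, 2.18], [0.17, 2.46], [-1.51, 4.65], [0.06, 2.69], [-2.65, 2.65]. Speed limits (rad/s): [2.57, 2.57, 3.01, 3.14, 3.14, 3.14].

INTERFACE

Orientations are given as a rotation vector (axis times angle).
In Python, from workcell import manip gives the robot as it stands. The module is installed in compiled form; this text tells all that it offers.
- The arm moves only by the tool send_rows, never from a script. Its argument "rows" is a list of rows, each a list of 7 numbers: the shift along the tool's x, y, z in m, then the turn, a rotation vector about the tool's x, y, z in degrees, then the finger opening in m, from 0 to 0.0878. A call has 1 to 10 rows; each row shifts and turns the commanded pose from where the row before left it, along the tool's axes as they then stand; what a row does not reach is not made up. A row lasts 1/8 s, in which the tool goes at most 62.5 mm and 10.7 degrees, less where a joint would pass 70% of its speed; a pose out of reach is approached as far as the arm can. A call with a gripper value outside its range is refused whole. The fingers move at their own pace and stop on an object; "grip_force" is the grip in N (left out, the last holds). Time passes only in rows, so rows that do not move let the fingers close. It gives the time, the measured TCP pose, the force and the opening at its end, in the units of the state.
- manip.get_state(): the state, without advancing time (a new reading comes with each control period).
- manip.capture(name): name is "scene" or "top" or "wrist"; returns (picture, depth): 480x640x3 uint8, blue, green, red; 480x640 float32, m along the optical axis (not along the pixel's ray), 0 where there is no reading.
- manip.camera_params(name): a dict with "fovy" (degrees; the focal length in pixels is half the picture's height over the tangent of half this angle, whatever the lens; pixels are square), "cx", "cy" (the principal point, pixels), "extrinsics" (4x4, takes a point from camera to world coordinates); the wrist camera has in their place "T_tool_cam" (4x4, takes a point from camera to tool coordinates, whose origin is the TCP and whose axes are the flange's). Camera axes: x right, y down, z forward; pixel columns grow to the right and rows downward; lengths in m; the calibration is good to about 2 mm. A picture is of the moment at which its call begins: read the wrist's pose just before it. camera_params takes no time and is no camera call.
- manip.close_job(): hands the job in, once; it reports no verdict.
The state is a dict: "time": time; "joints": joint angles; "dq": joint speeds; "joint_efforts": joint torques, N m; "tcp_pos": TCP position; "eef_rot": TCP orientation; "ft_force": force on the tool from outside, world axes, zero at the start; "wrist_torque": the same for the moment, N m; "grip_width": opening from 0.0 (shut) to 1.0 (fully open).
Only numpy, scipy, OpenCV 4.12 (cv2) and the standard library are available. Lean on these libraries where they do the work, as an engineer would, in place of code of your own. Each camera call takes 0.05 s, during which the arm holds its last target. There are 200 camera calls.

## Working session

There is one attempt and no reset: what is moved stays moved. The work goes in short steps, Python scripts to look and compute and a tool call to move; the robot and the scene stay as the last step left them, time stands still between calls to the robot, and variables do not carry over. Pictures are saved under pics/ and viewed, on a budget of 10 in all, crops included, one or two more only if the job needs it, and the job is handed in when it is done.

Besides the shell and the picture viewer there is one more tool, called after "Call:" as name([rows], argument=value, ...), one row to a line, values as JSON. send_rows: Moves the arm, as the interface text tells. Its arguments: {"type":"object","properties":{"rows":{"type":"array"},"grip_force":{"type":"number"}},"required":["rows"]}

```bash
mkdir -p pics; cat > h.py <<'E'
import numpy as np, cv2
from scipy.spatial.transform import Rotation as R
from workcell import manip
def K(name,p):
    f=240/np.tan(np.radians(p['fovy'])/2); return f,p['cx'],p['cy']
def ext(name,p,st=None):
    if 'extrinsics' in p: return np.array(p['extrinsics'])
    T=np.eye(4);T[:3,:3]=R.from_rotvec(st['eef_rot']).as_matrix();T[:3,3]=st['tcp_pos']
    return T@np.array(p['T_tool_cam'])
def cloud(name,d,st=None):
    p=manip.camera_params(name);f,cx,cy=K(name,p);E=ext(name,p,st)
    v,u=np.mgrid[:480,:640]
    P=np.stack([(u-cx)/f*d,(v-cy)/f*d,d],-1)
    return P@E[:3,:3].T+E[:3,3]
def ray(name,u,v,z,st=None):
    p=manip.camera_params(name);f,cx,cy=K(name,p);E=ext(name,p,st)
    D=E[:3,:3]@np.array([(u-cx)/f,(v-cy)/f,1]);o=E[:3,3]
    return o+D*(z-o[2])/D[2]
def snap(name):
    st=manip.get_state();im,d=manip.capture(name);return st,im,d
E
python3 - <<'E'
from h import *
for n in ['top','scene']:
    st,im,d=snap(n); cv2.imwrite(f'pics/{n}0.png',im); np.save(f'pics/{n}0.npy',d)
    p=manip.camera_params(n);print(n,p['fovy'],np.round(p['extrinsics'],3).tolist())
print(np.round(manip.camera_params('wrist')['T_tool_cam'],3).tolist(),manip.camera_params('wrist')['fovy'])
print(st)
E
```

```text
top 51.93172229491017 [[0.027, -0.993, 0.118, 0.42], [-0.999, -0.029, -0.015, -0.033], [0.019, -0.118, -0.993, 1.109], [0.0, 0.0, 0.0, 1.0]]
scene 53.80315006378614 [[-0.887, -0.214, 0.41, 0.104], [-0.462, 0.368, -0.807, 0.842], [0.021, -0.905, -0.425, 0.513], [0.0, 0.0, 0.0, 1.0]]
[[0.001, -0.964, -0.267, 0.073], [1.0, 0.001, 0.001, 0.0], [-0.001, -0.267, 0.964, -0.153], [0.0, 0.0, 0.0, 1.0]] 70.22535407211257
{'time': 0.05, 'joints': array([ 1.25329611e+00,  9.18425998e-02,  1.23183077e+00,  3.46508347e-06,
        1.81981094e+00, -5.67037829e-02]), 'dq': array([ 0.00065112, -0.00152451, -0.00110556, -0.00114302,  0.0009948 ,
        0.00105669]), 'joint_efforts': array([ 4.50359439e-03, -4.48210251e+01, -4.07896328e+01,  7.02338875e-02,
        2.89480184e-02, -1.36014401e-04]), 'tcp_pos': array([0.15462767, 0.57945089, 0.22954773]), 'eef_rot': array([-4.08450433e-01, -3.11456781e+00,  2.91823069e-03]), 'ft_force': array([ 0.7435738 ,  0.80097206, -0.11886917]), 'wrist_torque': array([-0.01243985,  0.03773382, -0.02023882]), 'grip_width': 1.0071943797739107}
```

View pics/top0.png

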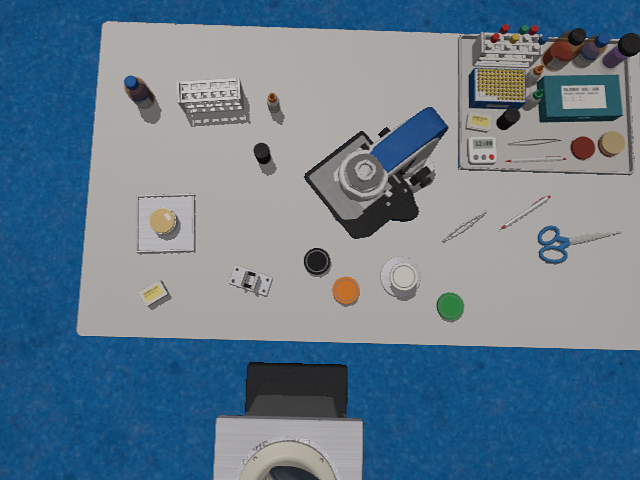

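View pics/scene0.png

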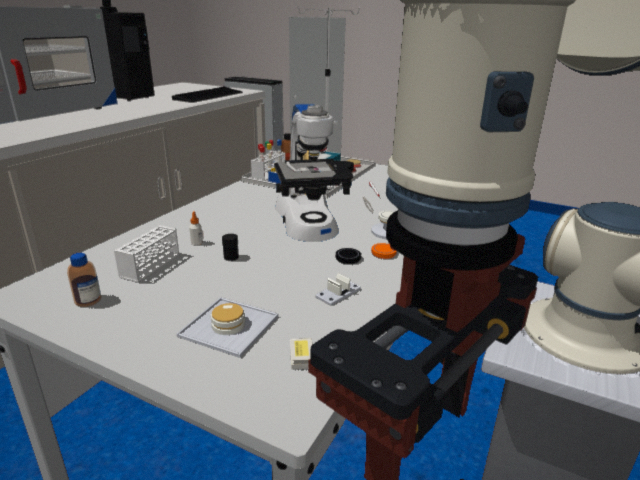

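Top view: the turntable, with the white-lidded dish, is at about (402,277). The stand is at (250,281), the tray with the tan-base pile at (166,223), the glass box at (153,294), the can at (262,153), and the tweezers at (465,226). The microscope covers roughly (305–445, 108–238).
Candidates for the dish: white disc (403,277), black (317,261), orange (346,291), green (450,306), and dark red (582,147) and tan (611,143) in the far tray. The pile is at (163,221). I choose the white disc on the turntable.

```bash
python3 - <<'E'
from h import *
im=cv2.imread('pics/top0.png');d=np.load('pics/top0.npy');P=cloud('top',d)
def sel(box,zlo,zhi):
    u0,v0,u1,v1=box;Q=P[v0:v1,u0:u1];m=(Q[...,2]>zlo)&(Q[...,2]<zhi)&(d[v0:v1,u0:u1]>0)
    return Q[m],m
def rep(n,box,zlo,zhi):
    q,m=sel(box,zlo,zhi)
    vv,uu=np.nonzero(m);pts=np.stack([uu+box[0],vv+box[1]],1).astype(np.float32)
    (cx,cy),(w,h),a=cv2.minAreaRect(q[:,:2].astype(np.float32)*1000)
    print(n,len(q),'z',np.round(np.percentile(q[:,2],[5,50,95]),4),'mean',q.mean(0).round(4),'rect',np.round([cx,cy,w,h,a],1))
rep('table',(200,180,240,220),-.1,.1)
rep('dish',(375,250,430,300),.043,.07)
rep('ttfoot',(370,250,430,305),.004,.02)
rep('pile',(145,202,185,245),.025,.05)
rep('tray',(130,188,202,258),.003,.02)
rep('standfoot',(222,258,280,302),.004,.02)
rep('standcheek',(222,258,280,302),.02,.06)
rep('glass',(135,278,175,312),.012,.04)
rep('black',(300,245,333,278),.005,.04)
rep('orange',(330,275,362,307),.005,.04)
rep('green',(433,290,467,322),.005,.04)
rep('microscope',(290,100,450,240),.02,.5)
# lid contour
hsv=cv2.cvtColor(im,cv2.COLOR_BGR2HSV)
a=cv2.resize(im[245:310,215:285],None,fx=8,fy=8,interpolation=cv2.INTER_CUBIC)
b=cv2.resize(im[245:310,370:440],None,fx=8,fy=8,interpolation=cv2.INTER_CUBIC)[:, :]
c=np.hstack([a,b]);c=cv2.resize(c,(800,int(c.shape[0]*800/c.shape[1])));cv2.imwrite('pics/crop1.png',c)
E
```

```text
table 1589 z [-0.0034  0.0001  0.0035] mean [6.281e-01 1.744e-01 1.000e-04] rect [628.6 174.5  92.8  90.1   2.2]
dish 612 z [0.0474 0.0512 0.0543] mean [ 0.4633 -0.2369  0.0511] rect [ 463.5 -237.2   58.6   58.5   48.5]
ttfoot 754 z [0.0044 0.0092 0.0134] mean [ 0.465  -0.2316  0.009 ] rect [ 463.6 -236.6  121.5  131.4    0.9]
pile 574 z [0.0272 0.0318 0.0352] mean [0.5717 0.291  0.0315] rect [572.1 292.   59.3  57.9  64.6]
tray 2222 z [0.0032 0.0053 0.0097] mean [0.5704 0.2907 0.0058] rect [572.4 292.7 158.2 159.9   3.2]
standfoot 717 z [0.0046 0.0086 0.0132] mean [0.4476 0.0938 0.0088] rect [448.7  95.4  95.4 126.3   1.5]
standcheek 127 z [0.0234 0.0334 0.0377] mean [0.4482 0.0969 0.0323] rect [447.8  96.   34.2  33.4  73.2]
glass 419 z [0.0174 0.0213 0.0248] mean [0.4134 0.305  0.0212] rect [413.4 305.8  36.8  54.9  32.4]
black 567 z [0.0112 0.0149 0.0183] mean [ 0.4936 -0.0502  0.0148] rect [497.3 -46.9  67.4  65.2   8.8]
orange 578 z [0.0118 0.0151 0.0185] mean [ 0.4311 -0.1162  0.015 ] rect [ 430.5 -113.9   59.    63.2   16.3]
green 600 z [0.0107 0.015  0.0184] mean [ 0.4029 -0.3479  0.0149] rect [ 403.1 -350.7   68.4   72.5    1.5]
microscope 10479 z [0.0998 0.1783 0.3125] mean [ 0.6403 -0.1566  0.2255] rect [ 656.3 -179.9  201.4  262.8   40.3]
```

View pics/crop1.png

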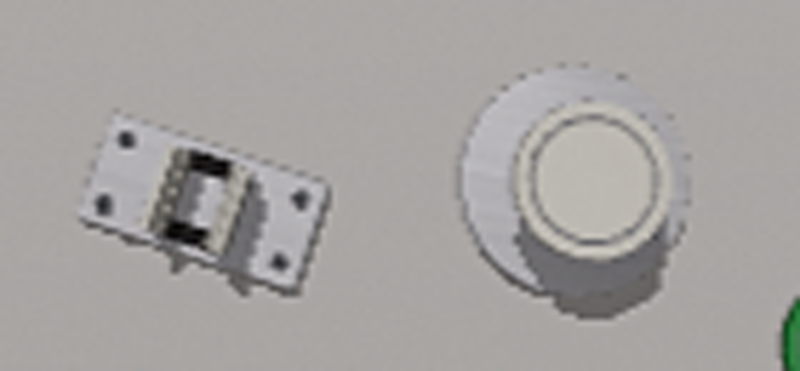

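```bash
cat > ik.py <<'E'
from h import *
def Rt(az,lean,sig):
    """tool points horizontally along azimuth az(deg), tilted lean deg from straight down; y=sig*(e x Z)"""
    a=np.radians(az);l=np.radians(lean);e=np.array([np.cos(a),np.sin(a),0]);Z=np.array([0,0,1.])
    z=np.sin(l)*e-np.cos(l)*Z;y=sig*np.cross(e,Z);return np.stack([np.cross(y,z),y,z],1)
C=R.from_euler('z',90,degrees=True)
def wrist(Rm,q1,q23):
    M=(R.from_euler('ZY',[q1,q23]).inv()*R.from_matrix(Rm)*C.inv())
    a=M.as_euler('ZYZ')   # q5 in [0,pi]
    q4=a[0] if a[0]>-1.51 else a[0]+2*np.pi
    return np.round([q4,a[1],a[2]],2)
E
python3 - <<'E'
from ik import *
st=manip.get_state();q=st['joints']
print(wrist(R.from_rotvec(st['eef_rot']).as_matrix(),q[0],q[1]+q[2]))
L=.25
for n,p,azs in [('dish',(.463,-.237,.043),(-30,-60,60,90)),('stand',(.448,.096,.04),(71,-109)),('pile',(.572,.292,.039),(27,0,60,-63))]:
  for az in azs:
    for s in (1,-1):
      for lean in (30,45,60):
        Rm=Rt(az,lean,s);w=np.array(p)-L*Rm[:,2];q1=np.arctan2(w[1],w[0])
        print(n,az,s,lean,'r %.2f z %.2f'%(np.hypot(*w[:2]),w[2]),[wrist(Rm,q1,x).tolist() for x in (1.3,1.7)])
# stand orientation from dark/bright foot in top image
im=cv2.imread('pics/top0.png');d=np.load('pics/top0.npy');P=cloud('top',d)
c=im[255:305,220:285];b=cv2.GaussianBlur(c,(3,3),0).astype(int)
m=((b[...,0]-b[...,2])>3).astype(np.uint8)
n,l,s,_=cv2.connectedComponentsWithStats(m);k=1+s[1:,4].argmax()
cn=max(cv2.findContours((l==k).astype(np.uint8),0,1)[0],key=cv2.contourArea)
bx=cv2.minAreaRect(cn);pts=cv2.boxPoints(bx)+[220,255]
W=np.array([ray('top',u,v,.008) for u,v in pts]);print(bx,W.round(4).tolist(),W.mean(0))
E
```

```text
[ 0.    1.82 -0.06]
dish -30 1 30 r 0.40 z 0.26 [[-0.03, 1.32, 1.64], [-0.04, 0.92, 1.65]]
dish -30 1 45 r 0.34 z 0.22 [[-0.06, 1.06, 1.66], [-0.09, 0.66, 1.69]]
dish -30 1 60 r 0.30 z 0.17 [[-0.1, 0.8, 1.69], [-0.19, 0.4, 1.79]]
dish -30 -1 30 r 0.40 z 0.26 [[-0.03, 1.32, -1.5], [-0.04, 0.92, -1.49]]
dish -30 -1 45 r 0.34 z 0.22 [[-0.06, 1.06, -1.49], [-0.09, 0.66, -1.45]]
dish -30 -1 60 r 0.30 z 0.17 [[-0.1, 0.8, -1.45], [-0.19, 0.4, -1.35]]
dish -60 1 30 r 0.42 z 0.26 [[-0.35, 1.45, 2.28], [-0.39, 1.07, 2.43]]
dish -60 1 45 r 0.38 z 0.22 [[-0.57, 1.3, 2.4], [-0.68, 0.97, 2.66]]
dish -60 1 60 r 0.36 z 0.17 [[-0.83, 1.18, 2.53], [-1.01, 0.94, 2.9]]
dish -60 -1 30 r 0.42 z 0.26 [[-0.35, 1.45, -0.86], [-0.39, 1.07, -0.71]]
dish -60 -1 45 r 0.38 z 0.22 [[-0.57, 1.3, -0.74], [-0.68, 0.97, -0.48]]
dish -60 -1 60 r 0.36 z 0.17 [[-0.83, 1.18, -0.61], [-1.01, 0.94, -0.24]]
dish 60 1 30 r 0.53 z 0.26 [[0.55, 1.9, -0.02], [0.51, 1.55, -0.23]]
dish 60 1 45 r 0.54 z 0.22 [[0.82, 1.96, -0.0], [0.75, 1.68, -0.29]]
dish 60 1 60 r 0.55 z 0.17 [[1.11, 2.01, 0.07], [0.99, 1.8, -0.29]]
dish 60 -1 30 r
[... 2618 characters left out ...]
 -2.35], [0.66, 0.93, -2.6]]
pile 60 -1 60 r 0.48 z 0.16 [[0.78, 1.12, -2.47], [0.99, 0.87, -2.84]]
pile -63 1 30 r 0.65 z 0.26 [[-0.55, 1.9, -3.11], [-0.51, 1.55, -2.91]]
pile -63 1 45 r 0.67 z 0.22 [[-0.82, 1.95, 3.13], [-0.75, 1.67, -2.86]]
pile -63 1 60 r 0.68 z 0.16 [[-1.11, 1.98, 3.06], [-1.0, 1.78, -2.86]]
pile -63 -1 30 r 0.65 z 0.26 [[-0.55, 1.9, 0.03], [-0.51, 1.55, 0.23]]
pile -63 -1 45 r 0.67 z 0.22 [[-0.82, 1.95, -0.01], [-0.75, 1.67, 0.28]]
pile -63 -1 60 r 0.68 z 0.16 [[-1.11, 1.98, -0.08], [-1.0, 1.78, 0.28]]
((16.5, 14.0), (1.0, 0.0), 180.0) [[0.4708, 0.1263, 0.008], [0.4708, 0.1263, 0.008], [0.4708, 0.1285, 0.008], [0.4708, 0.1285, 0.008]] [0.4708025  0.12736675 0.008     ]
```

Call:
send_rows([
  [0,0,0,0,0,9.4,0.0878],
  [0,0,0,0,0,9.4,0.0878],
  [0,0,0,0,0,9.4,0.0878],
  [0,0,0,0,0,9.4,0.0878],
  [0,0,0,0,0,9.4,0.0878],
  [0,0,0,0,0,9.4,0.0878],
  [0,0,0,0,0,9.4,0.0878],
  [0,0,0,0,0,9.4,0.0878],
  [0,0,0,0,0,9.4,0.0878],
  [0,0,0,0,0,9.4,0.0878],
])

```text
time: 1.35
tcp_pos: [0.1547, 0.5796, 0.23]
eef_rot: [2.561, 1.818, -0.001]
ft_force: [0.7, -0.1, -0.2]
grip_width: 0.999
```

Call:
send_rows([
  [-0.036,0.0435,0.002,0,0,0,0.0878],
  [-0.036,0.0435,0.002,0,0,0,0.0878],
  [-0.036,0.0435,0.002,0,0,0,0.0878],
  [-0.036,0.0435,0.002,0,0,0,0.0878],
  [-0.036,0.0435,0.002,0,0,0,0.0878],
  [-0.036,0.0435,0.002,0,0,0,0.0878],
  [-0.036,0.0435,0.002,0,0,0,0.0878],
  [-0.036,0.0435,0.002,0,0,0,0.0878],
  [-0.036,0.0435,0.002,0,0,0,0.0878],
  [-0.036,0.0435,0.002,0,0,0,0.0878],
])

```text
time: 2.6
tcp_pos: [0.4498, 0.0962, 0.2103]
eef_rot: [-2.557, -1.825, 0.0]
ft_force: [1.2, -0.1, -0.3]
grip_width: 1.003
```

```bash
python3 - <<'E'
from h import *
for i in range(1): st,im,d=snap('wrist')
print(st['time'],st['joints'].round(3),st['tcp_pos'].round(4),R.from_rotvec(st['eef_rot']).as_matrix().round(3).tolist())
cv2.imwrite('pics/w1.png',im);np.savez('pics/w1.npz',d=d,**{k:st[k] for k in('eef_rot','tcp_pos')})
P=cloud('wrist',d,st)
for lo,hi in((.005,.012),(.03,.04)):
    m=(P[...,2]>lo)&(P[...,2]<hi)&(abs(P[...,0]-.448)<.08)&(abs(P[...,1]-.096)<.06)
    q=P[m];print(len(q),q.mean(0),cv2.minAreaRect((q[:,:2]*1000).astype(np.float32)))
E
```

```text
2.6 [ 0.137 -0.291  1.624  0.     1.809  0.467] [0.4498 0.0962 0.2103] [[0.325, 0.946, -0.0], [0.946, -0.325, 0.0], [0.0, -0.0, -1.0]]
2577 [0.44992677 0.10124893 0.00707583] ((448.7633056640625, 97.70722961425781), (89.79472351074219, 43.87433624267578), 73.12932586669922)
371 [0.44889955 0.09705925 0.03311087] ((448.8077392578125, 97.47006225585938), (34.164527893066406, 33.28763961791992), 73.84881591796875)
```

View pics/w1.png

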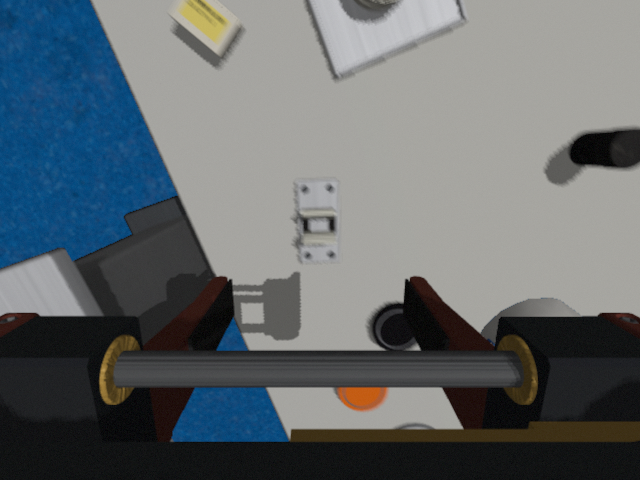

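Wrist view: the stand is at (318,221), with its slot running left–right and clear access at both ends. The black look-alike is at (395,325) and the orange one at (362,392). Next I go above the white dish.

```bash
cat >> ik.py <<'E'
def plan(pos,Rm,st=None):
    st=st or manip.get_state();R0=R.from_rotvec(st['eef_rot']).as_matrix()
    rv=np.degrees(R.from_matrix(R0.T@Rm).as_rotvec());dp=np.array(pos)-st['tcp_pos']
    print('rot(tool)deg',rv.round(2),'| shift in target axes mm',(Rm.T@dp*1000).round(1),'| in current axes',(R0.T@dp*1000).round(1))
def Rdown(yaz):
    a=np.radians(yaz);y=np.array([np.cos(a),np.sin(a),0]);z=np.array([0,0,-1.]);return np.stack([np.cross(y,z),y,z],1)
E
python3 - <<'E'
from ik import *
plan((.44,-.215,.2),Rdown(45))
d=np.load('pics/top0.npy');P=cloud('top',d)[100:242,290:450].reshape(-1,3);P=P[(P[:,2]>.02)]
ext_=np.array([37.5,89,100])/1000
def clr(n,pos,Rm):
    q=(P-np.array(pos))@Rm; q[:,2]+=.15 # body z from -50 to -250
    dd=np.maximum(np.abs(q)-ext_,0);dist=np.linalg.norm(dd,axis=1);i=dist.argmin();print(n,dist[i].round(3),P[i].round(3))
for az in(-30,-45,-60): clr('pick%d'%az,(.463,-.237,.043),Rt(az,45,-1))
clr('hover',(.463,-.237,.2),Rdown(45));clr('hover2',(.44,-.215,.2),Rdown(45))
clr('st1',(.449,.0975,.04),Rt(73,45,1));clr('st2',(.449,.0975,.04),Rt(-107,45,-1))
E
```

```text
rot(tool)deg [-6.000e-02  2.500e-01 -6.426e+01] | shift in target axes mm [-207.7 -224.8    9.3] | in current axes [-292.7   89.5   10.6]
pick-30 0.064 [ 0.532 -0.14   0.165]
pick-45 0.045 [ 0.532 -0.14   0.165]
pick-60 0.024 [ 0.532 -0.14   0.165]
hover 0.05 [ 0.589 -0.166  0.287]
hover2 0.061 [ 0.589 -0.165  0.281]
st1 0.051 [ 0.529 -0.12   0.171]
st2 0.158 [ 0.628 -0.033  0.163]
```

```bash
python3 - <<'E'
from ik import *
plan((.41,-.19,.2),Rdown(55))
E
```

```text
rot(tool)deg [ -0.08   0.25 -74.26] | shift in target axes mm [-126.6 -254.2    9.3] | in current axes [-279.    52.9   10.5]
```

Call:
send_rows([
  [0,0,0,0,0,-9.3,0.0878],
  [0,0,0,0,0,-9.3,0.0878],
  [0,0,0,0,0,-9.3,0.0878],
  [0,0,0,0,0,-9.3,0.0878],
  [0,0,0,0,0,-9.3,0.0878],
  [0,0,0,0,0,-9.3,0.0878],
  [0,0,0,0,0,-9.3,0.0878],
  [0,0,0,0,0,-9.3,0.0878],
])

```text
time: 3.65
tcp_pos: [0.449, 0.0982, 0.2102]
eef_rot: [-0.924, -3.002, 0.001]
ft_force: [-0.9, 0.3, 0.3]
grip_width: 0.999
```

Call:
send_rows([
  [-0.016,-0.032,0.001,0,0,0,0.0878],
  [-0.016,-0.032,0.001,0,0,0,0.0878],
  [-0.016,-0.032,0.001,0,0,0,0.0878],
  [-0.016,-0.032,0.001,0,0,0,0.0878],
  [-0.016,-0.032,0.001,0,0,0,0.0878],
  [-0.016,-0.032,0.001,0,0,0,0.0878],
  [-0.016,-0.032,0.001,0,0,0,0.0878],
  [-0.016,-0.032,0.001,0,0,0,0.0878],
  [0,0,0,0,0,0,0.0878],
])

```text
time: 4.78
tcp_pos: [0.4089, -0.1868, 0.2019]
eef_rot: [-0.937, -2.997, 0.0]
ft_force: [0.2, 1.1, 0.1]
grip_width: 1.0
```

```bash
python3 - <<'E'
from ik import *
st,im,d=snap('wrist');cv2.imwrite('pics/w2.png',im)
print(st['time'],st['tcp_pos'].round(4),st['joints'].round(2))
P=cloud('wrist',d,st)
m=(P[...,2]>.044)&(P[...,2]<.056)&(abs(P[...,0]-.463)<.045)&(abs(P[...,1]+.237)<.045)
q=P[m];c,r=cv2.minEnclosingCircle((q[:,:2]*1000).astype(np.float32));print(len(q),q.mean(0).round(4),c,r,cv2.minAreaRect((q[:,:2]*1000).astype(np.float32)))
v,u=np.nonzero(m);print('px',u.mean(),v.mean())
plan((.463,-.237,.14),Rt(-35,45,-1),st)
E
```

```text
4.775 [ 0.4089 -0.1868  0.2019] [-0.5  -0.32  1.66 -0.    1.8  -1.47]
2732 [ 0.4635 -0.2344  0.0489] (464.55859375, -234.96734619140625) 30.167699813842773 ((464.5918273925781, -235.34031677246094), (59.15888595581055, 59.47858810424805), 87.71330261230469)
px 309.0611273792094 303.90592972181554
rot(tool)deg [  0.08 -45.08   0.26] | shift in target axes mm [ -7.9 -10.1  95.5] | in current axes [-73.2 -10.4  61.8]
```

View pics/w2.png

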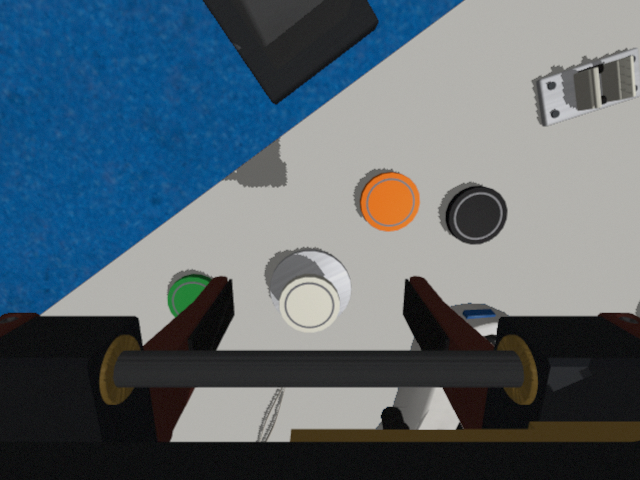

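Wrist view: the white dish sits on the turntable at (309,304). Orange (390,201), black (476,213) and green (190,296) are separate. I now tilt the tool 45°.

Call:
send_rows([
  [0,0,0,0,-9,0,0.0878],
  [0,0,0,0,-9,0,0.0878],
  [0,0,0,0,-9,0,0.0878],
  [0,0,0,0,-9,0,0.0878],
  [0,0,0,0,-9,0,0.0878],
  [0,0,0,0,0,0,0.0878],
])

```text
time: 5.58
tcp_pos: [0.4644, -0.1969, 0.2066]
eef_rot: [0.723, 2.313, -0.299]
ft_force: [0.1, 1.0, -0.4]
grip_width: 1.004
```

```bash
python3 - <<'E'
from ik import *
st=manip.get_state();print(st['tcp_pos'],st['joints'].round(2))
Rm=R.from_rotvec(st['eef_rot']).as_matrix();print(Rm.round(3).tolist())
plan((.464,-.236,.043),Rm,st)
E
```

```text
[ 0.46436346 -0.1968735   0.20656781] [-0.34 -0.86  2.15 -0.21  1.13 -1.29]
[[-0.61, 0.574, 0.546], [0.416, 0.819, -0.395], [-0.674, -0.014, -0.738]]
rot(tool)deg [0. 0. 0.] | shift in target axes mm [ 94.2 -29.9 136. ] | in current axes [ 94.2 -29.9 136. ]
```

```bash
cat >> ik.py <<'E'
from scipy.optimize import least_squares
E
python3 - <<'E'
from ik import *
D=[([1.25329611,.0918425998,1.23183077],[.15462767,.57945089,.22954773],[-.408450433,-3.11456781,.00291823]),
([.137,-.291,1.624],[.4498,.0962,.2103],[-2.557,-1.825,0]),([-.5,-.32,1.66],[.4089,-.1868,.2019],[-.937,-2.997,0])]
st=manip.get_state();D.append((st['joints'][:3],st['tcp_pos'],st['eef_rot']));print(st['joints'])
A=[];b=[]
for q,p,rv in D:
    z=R.from_rotvec(rv).as_matrix()[:,2];q1,q2,q3=q;s=q2+q3
    er=np.array([np.cos(q1),np.sin(q1),0])
    # p.er = a1 + l2 s2 + l3 ss + a3 cs + L z.er
    A.append([1,0,np.sin(q2),np.sin(s),z@er]);b.append(p@er if hasattr(p,'shape') else np.dot(p,er))
    A.append([0,1,np.cos(q2),np.cos(s),z[2]]);b.append(p[2])
x,res,rk,sv=np.linalg.lstsq(np.array(A),np.array(b),rcond=None);print(x.round(4),rk,sv.round(3),(np.array(A)@x-b).round(4))
E
```

```text
[-0.33887822 -0.85559041  2.15374231 -0.21285603  1.133      -1.28526512]
[0.0106 0.0641 0.3758 0.5719 0.349 ] 5 [3.406 2.838 0.509 0.228 0.022] [ 0.0001 -0.0004 -0.0002 -0.0005  0.0002  0.0007 -0.0001  0.0002]
```

```bash
cat >> ik.py <<'E'
a1,h,l2,l3,L=.0106,.0641,.3758,.5719,.349
LO=np.array([-2.87,-.86,.17,-1.51,.06,-2.65]);HI=np.array([2.87,2.18,2.46,4.65,2.69,2.65])
def ik(pos,Rm):
    w=np.array(pos)-L*Rm[:,2];q1=np.arctan2(w[1],w[0]);r=np.hypot(w[0],w[1])-a1;z=w[2]-h
    c=(r*r+z*z-l2*l2-l3*l3)/(2*l2*l3)
    if abs(c)>1: return None,False
    q3=np.arccos(c);q2=np.arctan2(r,z)-np.arctan2(l3*np.sin(q3),l2+l3*np.cos(q3))
    q=np.r_[q1,q2,q3,wrist(Rm,q1,q2+q3)];return q.round(2),bool((q>LO).all()and(q<HI).all())
E
python3 - <<'E'
from ik import *
print(ik((.4089,-.1868,.2019),Rdown(55)))
for n,p,cs in [('dish',(.464,-.236,.043),((-60,-1),(60,1),(75,1),(90,1))),('dishH',(.464,-.236,.13),((60,1),(75,1),(90,1))),
  ('stand',(.449,.0975,.04),((73,1),(-107,-1))),('standH',(.449,.0975,.12),((73,1),(-107,-1))),
  ('pile',(.572,.292,.039),((27,-1),(0,-1),(-20,-1),(-63,-1),(60,1),(73,1))),('pileH',(.572,.292,.12),((0,-1),(-63,-1),(73,1)))]:
  for az,s in cs:
    for lean in (30,45,60): print(n,az,s,lean,*ik(p,Rt(az,lean,s)))
E
```

```text
(array([-0.43, -0.32,  1.66, -0.  ,  1.8 , -1.39]), True)
dish -60 -1 30 [-0.22 -0.55  2.19 -0.41  1.16 -0.64] True
dish -60 -1 45 [-0.07 -0.68  2.37 -0.73  1.08 -0.36] True
dish -60 -1 60 [ 0.08 -0.75  2.53 -1.09  1.08 -0.03] False
dish 60 1 30 [-0.8  -0.09  1.83  0.5   1.56 -0.32] True
dish 60 1 45 [-0.92  0.    1.83  0.71  1.65 -0.47] True
dish 60 1 60 [-1.01  0.13  1.83  0.89  1.75 -0.59] True
dish 75 1 30 [-0.77  0.02  1.72  0.45  1.67 -0.52] True
dish 75 1 45 [-0.87  0.15  1.68  0.64  1.78 -0.62] True
dish 75 1 60 [-0.94  0.3   1.64  0.79  1.9  -0.69] True
dish 90 1 30 [-0.72  0.12  1.61  0.39  1.76 -0.72] True
dish 90 1 45 [-0.81  0.28  1.53  0.55  1.9  -0.78] True
dish 90 1 60 [-0.86  0.44  1.47  0.69  2.04 -0.8 ] True
dishH 60 1 30 [-0.8  -0.11  1.69  0.51  1.7  -0.24] True
dishH 60 1 45 [-0.92 -0.04  1.72  0.73  1.77 -0.37] True
dishH 60 1 60 [-1.01  0.06  1.75  0.92  1.85 -0.46] True
dishH 75 1 30 [-0.77 -0.    1.58  0.47  1.8  -0.45] True
dishH 75 1 45 [-0.87  0.11  1.57  0.66  1.9  -0.53] True
dishH 75 1 60 [-0.94  0.23  1.56  0.84  2.   -0.58] True
dishH 90 1 30 [-0.72 
[... 1700 characters left out ...]
9 -0.07] True
pile 73 1 30 [ 0.24 -0.1   1.84  0.49  1.16  0.39] True
pile 73 1 45 [ 0.11 -0.16  1.99  0.82  1.1   0.1 ] True
pile 73 1 60 [ 0.01 -0.14  2.11  1.16  1.12 -0.22] True
pileH 0 -1 30 [ 0.63 -0.24  1.82 -0.33  1.14 -0.86] True
pileH 0 -1 45 [ 0.73 -0.39  2.04 -0.62  0.95 -0.61] True
pileH 0 -1 60 [ 0.82 -0.49  2.24 -1.02  0.84 -0.24] True
pileH -63 -1 30 [ 0.74  0.22  1.36 -0.51  1.69  0.24] True
pileH -63 -1 45 [ 0.84  0.29  1.38 -0.74  1.75  0.34] True
pileH -63 -1 60 [ 0.91  0.38  1.4  -0.95  1.83  0.41] True
pileH 73 1 30 [ 0.24 -0.12  1.72  0.46  1.29  0.46] True
pileH 73 1 45 [ 0.11 -0.2   1.89  0.77  1.2   0.21] True
pileH 73 1 60 [ 0.01 -0.22  2.03  1.1   1.19 -0.07] True
```

Call:
send_rows([
  [0,0,0,0,9,0,0.0878],
  [0,0,0,0,9,0,0.0878],
  [0,0,0,0,9,0,0.0878],
  [0,0,0,0,9,0,0.0878],
  [0,0,0,0,6.5,0,0.0878],
  [0.007,-0.025,0,0,0,0,0.0878],
  [0.007,-0.025,0,0,0,0,0.0878],
  [0.007,-0.025,0,0,0,0,0.0878],
  [0,0,0,0,0,0,0.0878],
])

```text
time: 6.7
tcp_pos: [0.4031, -0.2485, 0.2118]
eef_rot: [-0.952, -2.992, 0.02]
ft_force: [-0.8, 0.7, -0.9]
grip_width: 0.999
```

```bash
python3 - <<'E'
from ik import *
st=manip.get_state();print(st['tcp_pos'],st['joints'].round(2))
plan((.40,-.25,.2),Rdown(-17),st)
E
```

```text
[ 0.40305718 -0.24852368  0.21182261] [-0.62 -0.25  1.59 -0.01  1.8  -1.57]
rot(tool)deg [-0.55  0.57 71.7 ] | shift in target axes mm [-2.3 -2.5 11.8] | in current axes [ 1.7 -2.8 11.9]
```

Call:
send_rows([
  [0,0,0,0,0,10.25,0.0878],
  [0,0,0,0,0,10.25,0.0878],
  [0,0,0,0,0,10.25,0.0878],
  [0,0,0,0,0,10.25,0.0878],
  [0,0,0,0,0,10.25,0.0878],
  [0,0,0,0,0,10.25,0.0878],
  [0,0,0,0,0,10.25,0.0878],
])

```text
time: 7.58
tcp_pos: [0.4044, -0.2472, 0.2111]
eef_rot: [2.524, 1.86, -0.018]
ft_force: [-0.4, -0.3, 0.1]
grip_width: 1.001
```

Call:
send_rows([
  [0,0,0,0,9,0,0.0878],
  [0,0,0,0,9,0,0.0878],
  [0,0,0,0,9,0,0.0878],
  [0,0,0,0,9,0,0.0878],
  [0,0,0,0,9,0,0.0878],
  [0,0,0,0,0,0,0.0878],
])

```text
time: 8.32
tcp_pos: [0.4034, -0.2488, 0.2085]
eef_rot: [-2.053, -1.514, -0.833]
ft_force: [-0.2, 0.3, 0.2]
grip_width: 0.998
```

```bash
python3 - <<'E'
from ik import *
st=manip.get_state();print(st['tcp_pos'],st['joints'].round(2))
Rm=Rt(73.2,45,1)
plan(np.array([.464,-.236,.043])-.09*Rm[:,2],Rm,st)
E
```

```text
[ 0.40340478 -0.24879302  0.20847021] [-1.02  0.06  1.48  0.64  2.08 -0.53]
rot(tool)deg [-0.1   0.58 -0.43] | shift in target axes mm [-96.   54.3  48. ] | in current axes [-95.1  55.1  48.9]
```

Call:
send_rows([
  [-0.024,0.0138,0.0122,0,0,0,0.0878],
  [-0.024,0.0138,0.0122,0,0,0,0.0878],
  [-0.024,0.0138,0.0122,0,0.5,0,0.0878],
  [-0.023,0.0137,0.0122,0,0,0,0.0878],
  [0,0,0,0,0,0,0.0878],
])

```text
time: 8.95
tcp_pos: [0.447, -0.2957, 0.1082]
eef_rot: [-2.047, -1.517, -0.837]
ft_force: [-1.2, -0.1, -0.2]
grip_width: 1.0
```

```bash
python3 - <<'E'
from ik import *
st,im,d=snap('wrist');cv2.imwrite('pics/w3.png',im);print(st['tcp_pos'],st['joints'].round(2))
P=cloud('wrist',d,st)
m=(P[...,2]>.046)&(P[...,2]<.056)&(abs(P[...,0]-.463)<.045)&(abs(P[...,1]+.237)<.045)
q=P[m];c,r=cv2.minEnclosingCircle((q[:,:2]*1000).astype(np.float32));print(len(q),q.mean(0).round(4),c,r,cv2.minAreaRect((q[:,:2]*1000).astype(np.float32)))
Rm=R.from_rotvec(st['eef_rot']).as_matrix()
plan(np.array([.464,-.236,.043]),Rm,st)
E
```

```text
[ 0.44699167 -0.2956822   0.10824868] [-1.    0.28  1.41  0.61  1.95 -0.62]
4661 [ 0.4636 -0.238   0.0489] (463.9874267578125, -236.2461700439453) 30.066457748413086 ((464.115234375, -236.40013122558594), (59.334327697753906, 59.09492111206055), 74.12997436523438)
rot(tool)deg [0. 0. 0.] | shift in target axes mm [-1.7 -0.7 90. ] | in current axes [-1.7 -0.7 90. ]
```

View pics/w3.png

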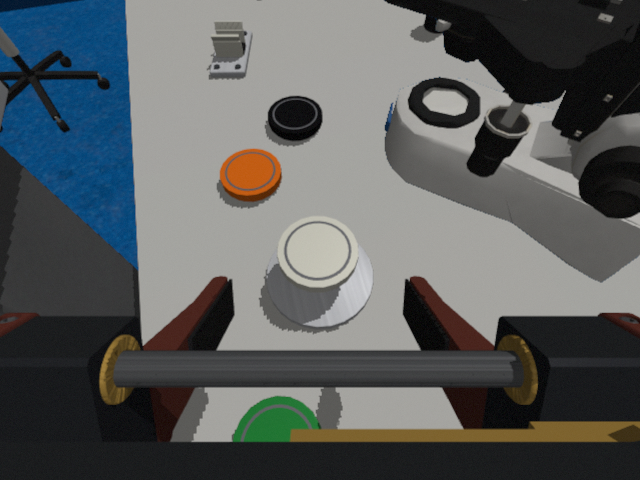

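The dish is centred between the fingers at (318,252), measured at (0.464, -0.236). I advance 90 mm along the fingers and grip.

Call:
send_rows([
  [0,-0.001,0.02,0,0,0,0.0878],
  [-0.001,0,0.02,0,0,0,0.0878],
  [0,0,0.02,0,0,0,0.0878],
  [0,0,0.015,0,0,0,0.0878],
  [0,0,0.015,0,0,0,0.0878],
  [0,0,0,0,0,0,0.0878],
])

```text
time: 9.75
tcp_pos: [0.4634, -0.2355, 0.0432]
eef_rot: [-2.047, -1.514, -0.839]
ft_force: [-0.3, 0.6, 1.1]
grip_width: 0.999
```

Call:
send_rows([
  [0,0,0,0,0,0,0.05],
  [0,0,0,0,0,0,0.05],
  [0,0,0,0,0,0,0.05],
  [0,0,0,0,0,0,0.05],
  [0,0,0,0,0,0,0.05],
  [0,0,0,0,0,0,0.05],
], grip_force=20)

```text
time: 10.5
tcp_pos: [0.4637, -0.2369, 0.0444]
eef_rot: [-2.05, -1.516, -0.841]
ft_force: [-0.2, -1.9, 2.8]
grip_width: 0.677
```

Call:
send_rows([
  [0.008,0,-0.008,0,0,0,0.05],
  [0.0148,0,-0.0148,0,0,0,0.05],
  [0.0148,0,-0.0148,0,0,0,0.05],
  [0.0148,0,-0.0148,0,0,0,0.05],
  [0.0148,0,-0.0148,0,0,0,0.05],
  [0.0148,0,-0.0148,0,0,0,0.05],
])

```text
time: 11.25
tcp_pos: [0.4641, -0.2361, 0.1618]
eef_rot: [-2.049, -1.516, -0.84]
ft_force: [-0.3, 0.6, -0.1]
grip_width: 0.674
```

Call:
send_rows([
  [0.0265,-0.017,0.0265,0,0,0,0.05],
  [0.0265,-0.017,0.0265,0,0,0,0.05],
  [0.0265,-0.017,0.0265,0,0,0,0.05],
  [0.0265,-0.017,0.0265,0,0,0,0.05],
  [0.0265,-0.017,0.0265,0,0,0,0.05],
  [0.0265,-0.017,0.0265,0,0,0,0.05],
  [0.0265,-0.017,0.0265,0,0,0,0.05],
  [0.0265,-0.017,0.0265,0,0,0,0.05],
  [0,0,0,0,0,0,0.05],
])

```text
time: 12.38
tcp_pos: [0.4207, 0.0923, 0.1597]
eef_rot: [-2.046, -1.52, -0.84]
ft_force: [0.2, 0.3, -0.0]
grip_width: 0.675
```

```bash
python3 - <<'E'
from ik import *
st=manip.get_state();print(st['tcp_pos'],st['joints'].round(2),st['grip_width'])
plan((.449,.0975,.14),Rt(-106.8,45,-1),st)
E
```

```text
[0.42066202 0.09231077 0.15974686] [-0.46 -0.52  2.06  0.78  1.72 -0.1 ] 0.6751270016583371
rot(tool)deg [-5.00e-02 -8.97e+01  3.00e-02] | shift in target axes mm [23.3 25.6  4.7] | in current axes [-4.5 25.7 23.3]
```

Call:
send_rows([
  [0,0,0,0,-9,0,0.05],
  [0,0,0,0,-9,0,0.05],
  [0,0,0,0,-9,0,0.05],
  [0,0,0,0,-9,0,0.05],
  [0,0,0,0,-9,0,0.05],
  [0,0,0,0,-9,0,0.05],
  [0,0,0,0,-9,0,0.05],
  [0,0,0,0,-9,0,0.05],
  [0,0,0,0,-9,0,0.05],
  [0,0,0,0,-8.7,0,0.05],
])

```text
time: 13.62
tcp_pos: [0.4222, 0.0905, 0.1595]
eef_rot: [2.044, 1.512, -0.853]
ft_force: [-0.3, -0.8, -0.7]
grip_width: 0.681
```

Call:
send_rows([
  [0,0,0,0,0,0,0.05],
])

```text
time: 13.75
tcp_pos: [0.4214, 0.0909, 0.1561]
eef_rot: [2.042, 1.518, -0.858]
ft_force: [0.3, 0.1, 0.3]
grip_width: 0.676
```

```bash
python3 - <<'E'
from ik import *
st,im,d=snap('wrist');cv2.imwrite('pics/w4.png',im);print(st['tcp_pos'],st['joints'].round(2))
Rm=R.from_rotvec(st['eef_rot']).as_matrix();print(Rm.round(3).tolist())
P=cloud('wrist',d,st);T=(P-st['tcp_pos'])@Rm
m=(d>0)&(abs(T[...,1])<.026)&(abs(T[...,0])<.03)&(T[...,2]>-.04)&(T[...,2]<.03)
q=T[m];print(len(q),q.mean(0).round(4))
c=q.mean(0);u,s,vt=np.linalg.svd(q-c);n=vt[2]*np.sign(vt[2][0]);print('n tool',n.round(3),s[2]/np.sqrt(len(q)),'world',(Rm@n).round(3),'in-plane ext', np.round([np.ptp((q-c)@vt[0]),np.ptp((q-c)@vt[1])],4))
print('dish centre world',(st['tcp_pos']+Rm@(c-.007*n)).round(4))
plan((.449,.0975,.14),Rt(-106.8,45,-1),st)
E
```

```text
[0.42139869 0.09087302 0.15612748] [ 0.52  0.1   1.53 -0.58  2.07  0.68]
[[0.2, 0.957, -0.212], [0.675, -0.291, -0.678], [-0.71, -0.008, -0.704]]
10353 [ 0.0054  0.0001 -0.0036]
n tool [ 0.702 -0.003 -0.712] 0.0007137331161671599 world [0.289 0.957 0.003] in-plane ext [0.0551 0.0534]
dish centre world [0.4213 0.0902 0.1548]
rot(tool)deg [-0.41  0.24  0.21] | shift in target axes mm [21.5 24.5  1.3] | in current axes [21.4 24.6  1. ]
```

View pics/w4.png

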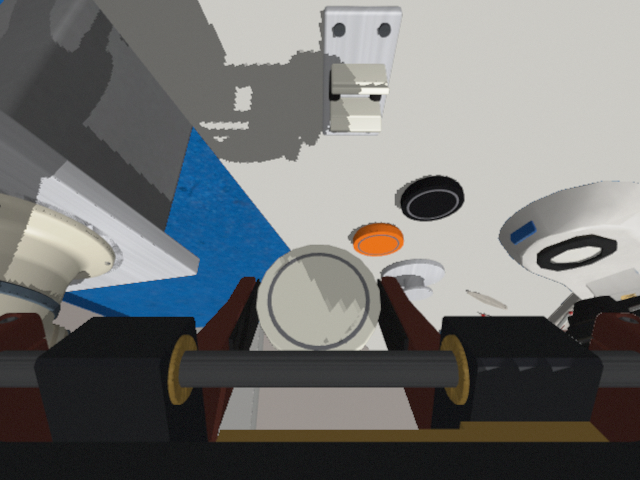

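The wrist picture shows the lid flat between the pads at (320,300), its normal horizontal and along the stand's y axis. The stand is ahead at (362,100). I now measure the slot position across its width in both wrist views.

```bash
python3 - <<'E'
from ik import *
st=manip.get_state();_,d=manip.capture('wrist')
w=np.load('pics/w1.npz')
ex=np.array([.957,-.29]);ey=np.array([.29,.957])
for n,dd,s in(('w1',w['d'],{'eef_rot':w['eef_rot'],'tcp_pos':w['tcp_pos']}),('w4',d,st)):
    P=cloud('wrist',dd,s).reshape(-1,3);a=(P[:,:2]-[.4488,.0976])@ex;b=(P[:,:2]-[.4488,.0976])@ey
    m=(abs(a)<.06)&(abs(b)<.06)&(P[:,2]>.005)
    f=m&(P[:,2]<.012);r=cv2.minAreaRect(np.stack([a[f],b[f]],1).astype(np.float32)*1000);print(n,'foot',np.round(r[0],1),np.round(r[1],1),round(r[2],1),'b range',np.percentile(b[f]*1000,[.5,99.5]).round(1))
    t=m&(P[:,2]>.031)&(P[:,2]<.039)&(abs(a)<.014)
    h,e=np.histogram(b[t]*1000,np.arange(-22,23,1));print(dict(zip(e[:-1].astype(int).tolist(),h.tolist())),'a range',np.percentile(a[m&(P[:,2]>.03)]*1000,[2,98]).round(1),'z',np.median(P[t,2]))
E
```

```text
w1 foot [0.2 0.7] [90.1 43.9] 89.9 b range [-43.4  45.3]
{-22: 0, -21: 0, -20: 0, -19: 0, -18: 0, -17: 4, -16: 27, -15: 20, -14: 26, -13: 40, -12: 31, -11: 12, -10: 0, -9: 0, -8: 0, -7: 0, -6: 0, -5: 0, -4: 0, -3: 0, -2: 0, -1: 0, 0: 0, 1: 0, 2: 0, 3: 0, 4: 0, 5: 0, 6: 0, 7: 0, 8: 0, 9: 0, 10: 0, 11: 1, 12: 10, 13: 23, 14: 28, 15: 31, 16: 32, 17: 20, 18: 0, 19: 0, 20: 0, 21: 0} a range [-57.3  57.6] z 0.033931031204971596
w4 foot [-0.   0.5] [43.8 90.5] 0.5 b range [-43.8  45.2]
{-22: 0, -21: 0, -20: 0, -19: 0, -18: 0, -17: 2, -16: 20, -15: 43, -14: 88, -13: 108, -12: 39, -11: 6, -10: 0, -9: 0, -8: 0, -7: 0, -6: 0, -5: 0, -4: 0, -3: 0, -2: 0, -1: 0, 0: 0, 1: 0, 2: 0, 3: 0, 4: 0, 5: 0, 6: 0, 7: 0, 8: 0, 9: 0, 10: 0, 11: 0, 12: 0, 13: 19, 14: 75, 15: 99, 16: 115, 17: 25, 18: 0, 19: 0, 20: 0, 21: 0} a range [-57.5  50. ] z 0.03341573995096672
```

Call:
send_rows([
  [0.0125,0.0082,0.0047,0,0,0,0.05],
  [0.012,0.0082,0.0047,0,0,0,0.05],
  [0.012,0.0082,0.0046,0,0,0,0.05],
  [0,0,0,0,0,0,0.05],
  [0,0,0,0,0,0,0.05],
])

```text
time: 14.48
tcp_pos: [0.4496, 0.0983, 0.1231]
eef_rot: [2.046, 1.515, -0.85]
ft_force: [-0.2, 0.6, -0.3]
grip_width: 0.679
```

```bash
python3 - <<'E'
from ik import *
st=manip.get_state();print(st['tcp_pos'])
Rm=R.from_rotvec(st['eef_rot']).as_matrix()
plan((.4492,.0989,.06),Rm,st);plan((.4492,.0989,.06),Rt(-106.8,45,-1),st)
E
```

```text
[0.44962932 0.09834673 0.12306413]
rot(tool)deg [0. 0. 0.] | shift in target axes mm [44.9 -0.4 44.3] | in current axes [44.9 -0.4 44.3]
rot(tool)deg [-0.25  0.02 -0.04] | shift in target axes mm [44.9 -0.6 44.3] | in current axes [44.9 -0.4 44.3]
```

Call:
send_rows([
  [0.015,-0.0004,0.0147,0,0,0,0.05],
  [0.015,0,0.0147,0,0,0,0.05],
  [0.015,0,0.0147,0,0,0,0.05],
  [0,0,0,0,0,0,0.05],
  [0,0,0,0,0,0,0.05],
])

```text
time: 15.1
tcp_pos: [0.4494, 0.0992, 0.0602]
eef_rot: [2.045, 1.515, -0.85]
ft_force: [-0.4, -0.3, -0.7]
grip_width: 0.675
```

```bash
python3 - <<'E'
from ik import *
st=manip.get_state();print(st['tcp_pos'],st['ft_force'])
Rm=R.from_rotvec(st['eef_rot']).as_matrix()
plan((.4492,.0989,.043),Rm,st)
E
```

```text
[0.44937943 0.09916036 0.06019426] [-0.39702519 -0.30364467 -0.68287163]
rot(tool)deg [0. 0. 0.] | shift in target axes mm [12.  -0.1 12.4] | in current axes [12.  -0.1 12.4]
```

Call:
send_rows([
  [0.004,0,0.004,0,0,0,0.05],
  [0.004,0,0.004,0,0,0,0.05],
  [0.003,0,0.003,0,0,0,0.05],
  [0,0,0,0,0,0,0.05],
])

```text
time: 15.6
tcp_pos: [0.4491, 0.099, 0.0441]
eef_rot: [2.045, 1.516, -0.851]
ft_force: [-0.8, -0.1, 0.7]
grip_width: 0.678
```

Call:
send_rows([
  [0.001,0,0.001,0,0,0,0.05],
  [0,0,0,0,0,0,0.05],
])

```text
time: 15.85
tcp_pos: [0.4493, 0.0992, 0.0431]
eef_rot: [2.046, 1.516, -0.849]
ft_force: [-0.4, 0.6, -0.4]
grip_width: 0.676
```

Call:
send_rows([
  [0.001,0,0.001,0,0,0,0.05],
  [0,0,0,0,0,0,0.05],
])

```text
time: 16.1
tcp_pos: [0.4492, 0.0992, 0.0416]
eef_rot: [2.046, 1.516, -0.85]
ft_force: [-0.3, 0.7, 0.3]
grip_width: 0.676
```

Call:
send_rows([
  [0,0,0,0,0,0,0.064],
  [0,0,0,0,0,0,0.07],
  [0,0,0,0,0,0,0.0878],
  [0,0,0,0,0,0,0.0878],
  [0,0,0,0,0,0,0.0878],
])

```text
time: 16.73
tcp_pos: [0.4493, 0.0992, 0.0417]
eef_rot: [2.046, 1.516, -0.849]
ft_force: [-0.2, -0.3, 0.2]
grip_width: 1.004
```

Call:
send_rows([
  [0,0,-0.015,0,0,0,0.0878],
  [0,0,-0.025,0,0,0,0.0878],
  [0,0,-0.03,0,0,0,0.0878],
  [0,0,-0.03,0,0,0,0.0878],
  [0,0,-0.02,0,0,0,0.0878],
  [0,0,0,0,0,0,0.0878],
])

```text
time: 17.48
tcp_pos: [0.4751, 0.1817, 0.128]
eef_rot: [2.046, 1.516, -0.845]
ft_force: [-0.2, 0.2, 0.6]
grip_width: 0.999
```

```bash
python3 - <<'E'
from ik import *
st,im,d=snap('wrist');cv2.imwrite('pics/w5.png',im);print(st['time'],st['tcp_pos'],st['grip_width'])
P=cloud('wrist',d,st)
m=(abs(P[...,0]-.449)<.035)&(abs(P[...,1]-.098)<.035)&(P[...,2]>.042)&(P[...,2]<.08)
q=P[m];c=q.mean(0);u,s,vt=np.linalg.svd(q-c,full_matrices=False);print(len(q),c.round(4),vt[2].round(3),s[2]/len(q)**.5,'zmax',np.percentile(q[:,2],99.5),'a range',np.percentile((q[:,:2]-[.449,.0982])@[.957,-.29],[.5,99.5]))
plan((.42,.09,.16),Rt(73.2,45,1),st)
E
```

```text
17.475 [0.47505088 0.18174051 0.12801839] 0.9989814788108836
1954 [0.4509 0.1045 0.0551] [0.29  0.948 0.133] 0.0019693895460568944 zmax 0.0685449705751292 a range [-0.02802089  0.02833221]
rot(tool)deg [-1.000e-02  8.985e+01 -1.400e-01] | shift in target axes mm [-50.7 -26.2 -96. ] | in current axes [-96.1 -26.   50.5]
```

View pics/w5.png

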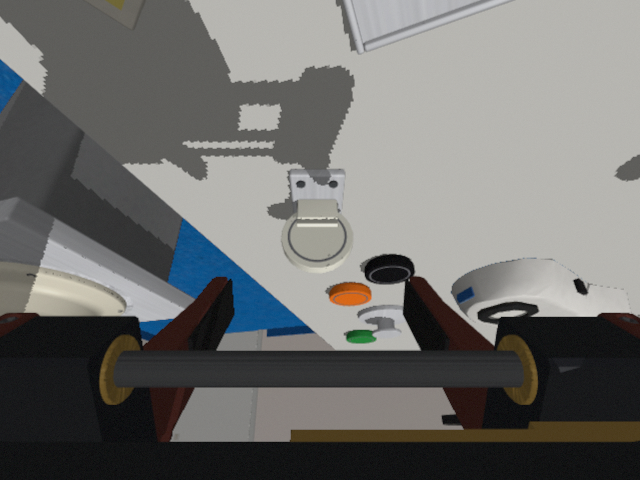

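The dish stands on edge in the slot at (317,237), lid facing the camera and leaning slightly. I go over to the other side for the base-side grip.

Call:
send_rows([
  [-0.0304,-0.0029,0.0049,0,0,0,0.0878],
  [-0.0304,-0.0029,0.0049,0,0,0,0.0878],
  [-0.0304,-0.0029,0.0049,0,0,0,0.0878],
  [-0.0304,-0.0029,0.0049,0,0,0,0.0878],
])

```text
time: 18.02
tcp_pos: [0.4333, 0.0868, 0.1984]
eef_rot: [2.045, 1.515, -0.852]
ft_force: [0.5, 0.4, 0.1]
grip_width: 1.001
```

Call:
send_rows([
  [0,0,0,0,9,0,0.0878],
  [0,0,0,0,9,0,0.0878],
  [0,0,0,0,9,0,0.0878],
  [0,0,0,0,9,0,0.0878],
  [0,0,0,0,9,0,0.0878],
  [0,0,0,0,9,0,0.0878],
  [0,0,0,0,9,0,0.0878],
  [0,0,0,0,9,0,0.0878],
  [0,0,0,0,9,0,0.0878],
  [0,0,0,0,8.8,0,0.0878],
])

```text
time: 19.27
tcp_pos: [0.4338, 0.0876, 0.1984]
eef_rot: [-2.046, -1.511, -0.848]
ft_force: [-0.1, 0.1, 0.0]
grip_width: 1.003
```

Call:
send_rows([
  [0,0,0,0,0,0,0.0878],
  [0,0,0,0,0,0,0.0878],
])

```text
time: 19.52
tcp_pos: [0.4341, 0.088, 0.1986]
eef_rot: [-2.05, -1.515, -0.84]
ft_force: [0.0, -0.5, 0.9]
grip_width: 1.0
```

```bash
python3 - <<'E'
from ik import *
st=manip.get_state();print(st['time'],st['tcp_pos'],st['joints'].round(2))
Rm=Rt(73.2,45,1);plan(np.array([.449,.0982,.041])-.1*Rm[:,2],Rm,st)
E
```

```text
19.525 [0.4341068  0.08797377 0.19861376] [-0.46 -0.49  1.97  0.78  1.75 -0.05]
rot(tool)deg [ 0.05  0.34 -0.25] | shift in target axes mm [-101.5   11.3   21.4] | in current axes [-101.3   11.7   22. ]
```

Call:
send_rows([
  [-0.034,0.0038,0.0072,0,0.3,0,0.0878],
  [-0.034,0.0038,0.0072,0,0,0,0.0878],
  [-0.0335,0.0038,0.0072,0,0,0,0.0878],
  [0,0,0,0,0,0,0.0878],
  [0,0,0,0,0,0,0.0878],
])

```text
time: 20.15
tcp_pos: [0.429, 0.0315, 0.1132]
eef_rot: [-2.043, -1.515, -0.847]
ft_force: [0.2, -0.6, -0.2]
grip_width: 1.002
```

```bash
cat >> ik.py <<'E'
def face(st,d,c0,r=.022,zmin=.04):
    """trimmed plane fit of the dish face near world point c0"""
    P=cloud('wrist',d,st);q=P[(d>0)&(np.linalg.norm(P-c0,axis=2)<r)&(P[...,2]>zmin)]
    for _ in range(6):
        c=q.mean(0);n=np.linalg.svd(q-c,full_matrices=False)[2][2];e=np.abs((q-c)@n);q=q[e<max(.0015,1.5*e.std())]
    return q,c,n
E
python3 - <<'E'
from ik import *
st,im,d=snap('wrist');cv2.imwrite('pics/w6.png',im);print(st['time'],st['tcp_pos'])
q,c,n=face(st,d,np.array([.449,.095,.05]),.03,.043);print(len(q),c.round(4),n.round(3))
P=cloud('wrist',d,st);m=(abs(P[...,0]-.449)<.04)&(abs(P[...,1]-.098)<.035)&(P[...,2]>.042)&(P[...,2]<.08);q=P[m]
a=(q[:,:2]-[.449,.0982])@[.957,-.29];print('a',np.percentile(a,[.3,99.7]).round(4),'z',np.percentile(q[:,2],99.5))
plan(np.array([.449,.0982,.041]),R.from_rotvec(st['eef_rot']).as_matrix(),st)
E
```

```text
20.15 [0.428998   0.03152071 0.11318554]
727 [0.4474 0.094  0.0555] [-0.272 -0.912  0.307]
a [-0.0291  0.0282] z 0.06912822490952694
rot(tool)deg [0. 0. 0.] | shift in target axes mm [ -1.9  -0.2 100.3] | in current axes [ -1.9  -0.2 100.3]
```

View pics/w6.png

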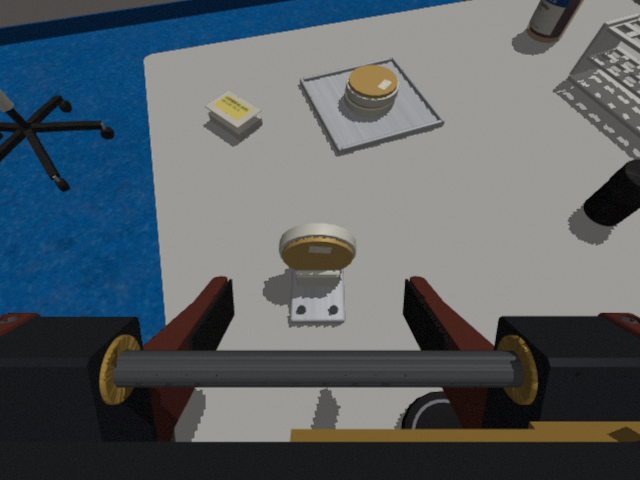

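Wrist view: the dish is on edge at (317,248), tan base facing the gripper and tipped slightly towards it. The pile is at (372,87). I approach and grip.

Call:
send_rows([
  [-0.002,0,0.02,0,0,0,0.0878],
  [0,0,0.025,0,0,0,0.0878],
  [0,0,0.025,0,0,0,0.0878],
  [0,0,0.015,0,0,0,0.0878],
  [0,0,0.014,0,0,0,0.0878],
  [0,0,0,0,0,0,0.0878],
])

```text
time: 20.95
tcp_pos: [0.4481, 0.0972, 0.0401]
eef_rot: [-2.043, -1.512, -0.846]
ft_force: [0.4, 0.8, 1.4]
grip_width: 1.001
```

Call:
send_rows([
  [0,0,0,0,0,0,0.05],
  [0,0,0,0,0,0,0.05],
  [0,0,0,0,0,0,0.05],
  [0,0,0,0,0,0,0.05],
  [0,0,0,0,0,0,0.05],
  [0,0,0,0,0,0,0.05],
], grip_force=20)

```text
time: 21.7
tcp_pos: [0.4483, 0.0966, 0.0406]
eef_rot: [-2.044, -1.512, -0.847]
ft_force: [-2.3, -0.7, 4.5]
grip_width: 0.673
```

Call:
send_rows([
  [0.005,0,-0.005,0,0,0,0.05],
  [0.0148,0,-0.0148,0,0,0,0.05],
  [0.0148,0,-0.0148,0,0,0,0.05],
  [0.0148,0,-0.0148,0,0,0,0.05],
  [0.0148,0,-0.0148,0,0,0,0.05],
  [0.0148,0,-0.0148,0,0,0,0.05],
  [0.0148,0,-0.0148,0,0,0,0.05],
  [0,0,0,0,0,0,0.05],
  [0,0,0,0,0,0,0.05],
])

```text
time: 22.82
tcp_pos: [0.4483, 0.0963, 0.1723]
eef_rot: [-2.044, -1.511, -0.846]
ft_force: [0.2, -0.2, -0.4]
grip_width: 0.677
```

```bash
python3 - <<'E'
from ik import *
st,im,d=snap('wrist');cv2.imwrite('pics/w7.png',im);print(st['time'],st['tcp_pos'],st['grip_width'])
Rm=R.from_rotvec(st['eef_rot']).as_matrix()
q,c,n=face(st,d,st['tcp_pos']-.007*Rm@np.array([.707,0,.707]),.022);n=n*np.sign(-n[1]);nt=Rm.T@n
print(len(q),'c tool',(Rm.T@(c-st['tcp_pos'])).round(4),'base normal world',n.round(3),'tool',nt.round(3))
P=cloud('wrist',d,st);T=(P-st['tcp_pos'])@Rm;e=(T-Rm.T@(c-st['tcp_pos']))@nt
m=(abs(e)<.002)&(np.linalg.norm(P-c,axis=2)<.04);t=T[m]
print('face mid tool',((t.max(0)+t.min(0))/2).round(4),np.ptp(t,axis=0).round(4))
# pile from wrist and top
m=(abs(P[...,0]-.572)<.05)&(abs(P[...,1]-.292)<.05)&(P[...,2]>.026)&(P[...,2]<.04);q=P[m]
if len(q): print('pile',len(q),q.mean(0).round(4),cv2.minAreaRect((q[:,:2]*1000).astype(np.float32)))
im=cv2.imread('pics/top0.png');hsv=cv2.cvtColor(im,cv2.COLOR_BGR2HSV)
k=cv2.inRange(hsv,(12,70,120),(30,255,255));k[:190]=0;k[255:]=0;k[:,:130]=0;k[:,200:]=0
k=cv2.morphologyEx(k,cv2.MORPH_CLOSE,np.ones((9,9),np.uint8));cn=max(cv2.findContours(k,0,1)[0],key=cv2.contourArea);(u,v),r=cv2.minEnclosingCircle(cn);print('tan',u,v,r,ray('top',u,v,.032).round(4))
for az in(-60,-70,-80,-90): print(az,[ik((.572,.292,z),Rt(az,45,-1)) for z in(.04,.15)])
E
```

```text
22.825 [0.44828643 0.09626324 0.17227444] 0.6767704132766132
2079 c tool [-0.002  -0.     -0.0049] base normal world [-0.292 -0.956 -0.005] tool [-0.71   0.    -0.705]
face mid tool [-0.0037 -0.0002 -0.0027] [0.0395 0.0721 0.0398]
pile 1489 [0.5714 0.2908 0.0303] ((573.2682495117188, 292.49853515625), (56.0188102722168, 59.105140686035156), 89.27359771728516)
tan 161.5483856201172 220.19354248046875 12.508783340454102 [0.5721 0.2929 0.032 ]
-60 [(array([ 0.85,  0.3 ,  1.51, -0.74,  1.62,  0.4 ]), True), (array([ 0.85,  0.25,  1.37, -0.75,  1.76,  0.27]), True)]
-70 [(array([ 0.82,  0.4 ,  1.39, -0.69,  1.73,  0.49]), True), (array([ 0.82,  0.36,  1.24, -0.72,  1.87,  0.37]), True)]
-80 [(array([ 0.79,  0.5 ,  1.26, -0.64,  1.84,  0.59]), True), (array([ 0.79,  0.47,  1.11, -0.68,  1.99,  0.47]), True)]
-90 [(array([ 0.76,  0.59,  1.13, -0.59,  1.95,  0.69]), True), (array([ 0.76,  0.57,  0.97, -0.64,  2.1 ,  0.57]), True)]
```

Call:
send_rows([
  [0,0,0,0,-9,0,0.05],
  [0,0,0,0,-9,0,0.05],
  [0,0,0,0,-9,0,0.05],
  [0,0,0,0,-9,0,0.05],
  [0,0,0,0,-9,0,0.05],
  [0,0,0,0,0,-8.4,0.05],
  [0,0,0,0,0,-8.4,0.05],
  [0,0,0,0,0,-8.4,0.05],
  [0,0,0,0,0,-8.4,0.05],
  [0,0,0,0,0,-8.4,0.05],
])

```text
time: 24.12
tcp_pos: [0.448, 0.0963, 0.1715]
eef_rot: [-1.678, -2.65, 0.001]
ft_force: [0.3, 0.1, -1.1]
grip_width: 0.679
```

```bash
python3 - <<'E'
from ik import *
st=manip.get_state();print(st['time'],st['tcp_pos'],st['joints'].round(2))
plan((.5725,.2925,.16),R.from_rotvec(st['eef_rot']).as_matrix(),st);plan((.5725,.2925,.16),Rt(-65,45,-1),st)
E
```

```text
24.125 [0.4479791  0.09634383 0.17148134] [ 0.14 -0.3   1.7   0.    1.75 -0.31]
rot(tool)deg [0. 0. 0.] | shift in target axes mm [124.1 196.5  11.4] | in current axes [124.1 196.5  11.4]
rot(tool)deg [-4.000e-02 -4.522e+01  3.600e-01] | shift in target axes mm [ 96.6 195.8 -80.4] | in current axes [124.1 196.5  11.4]
```

Call:
send_rows([
  [0.0155,0.0246,0,0,0,0,0.05],
  [0.0155,0.0246,0,0,0,0,0.05],
  [0.0155,0.0246,0,0,0,0,0.05],
  [0.0155,0.0246,0,0,0,0,0.05],
  [0.0155,0.0246,0,0,0,0,0.05],
  [0.0155,0.0246,0,0,0,0,0.05],
  [0.0155,0.0245,0,0,0,0,0.05],
  [0.0155,0.0245,0,0,0,0,0.05],
])

```text
time: 25.12
tcp_pos: [0.5742, 0.2925, 0.1713]
eef_rot: [-1.685, -2.646, 0.002]
ft_force: [0.2, -0.3, -0.3]
grip_width: 0.676
```

Call:
send_rows([
  [0,0,0,0,-9,0,0.05],
  [0,0,0,0,-9,0,0.05],
  [0,0,0,0,-9,0,0.05],
  [0,0,0,0,-9,0,0.05],
  [0,0,0,0,-9,0,0.05],
  [0,0,0,0,0,0,0.05],
  [0,0,0,0,0,0,0.05],
])

```text
time: 26.0
tcp_pos: [0.5744, 0.2916, 0.1728]
eef_rot: [1.305, 2.05, -0.538]
ft_force: [0.7, 0.1, -0.5]
grip_width: 0.675
```

```bash
python3 - <<'E'
from ik import *
st,im,d=snap('wrist');s2,i2,d2=snap('scene')
cv2.imwrite('pics/w8.png',np.vstack([cv2.resize(im,(640,480))[:300],i2[200:480]]));print(st['time'],st['tcp_pos'],st['joints'].round(2),st['grip_width'])
Rm=R.from_rotvec(st['eef_rot']).as_matrix()
P=cloud('wrist',d,st)
m=(abs(P[...,0]-.572)<.05)&(abs(P[...,1]-.292)<.05)&(P[...,2]>.027)&(P[...,2]<.037);q=P[m]
if len(q): print('pile',len(q),q.mean(0).round(4),cv2.minAreaRect((q[:,:2]*1000).astype(np.float32)))
q,c,n=face(st,d,st['tcp_pos']+np.array([0,0,.007]),.024);n*=np.sign(n[2]);print(len(q),c.round(4),n.round(3),'tool',(Rm.T@n).round(3))
d3=manip.capture('top')[1];P=cloud('top',d3)
m=(np.linalg.norm(P[...,:2]-st['tcp_pos'][:2],axis=2)<.022)&(abs(P[...,2]-st['tcp_pos'][2]-.007)<.012);q=P[m]
if len(q)>20:
  c=q.mean(0);n=np.linalg.svd(q-c,full_matrices=False)[2][2];print('top',len(q),c.round(4),n.round(3))
plan((.5725,.2925,.06),Rt(-65,45,-1),st)
E
```

```text
26.0 [0.57436099 0.29158996 0.17277439] [ 0.77  0.37  1.19 -0.75  1.82  0.23] 0.6746450555682786
pile 4596 [0.5717 0.2984 0.0306] ((573.281982421875, 295.8486022949219), (58.25532913208008, 57.36700439453125), 9.900020599365234)
2419 [0.5735 0.2937 0.1767] [ 0.003 -0.008  1.   ] tool [-0.71  -0.002 -0.705]
top 412 [0.5743 0.2917 0.1798] [0.012 0.003 1.   ]
rot(tool)deg [-0.05 -0.3   0.05] | shift in target axes mm [80.9 -1.3 78.6] | in current axes [80.5 -1.2 79. ]
```

View pics/w8.png

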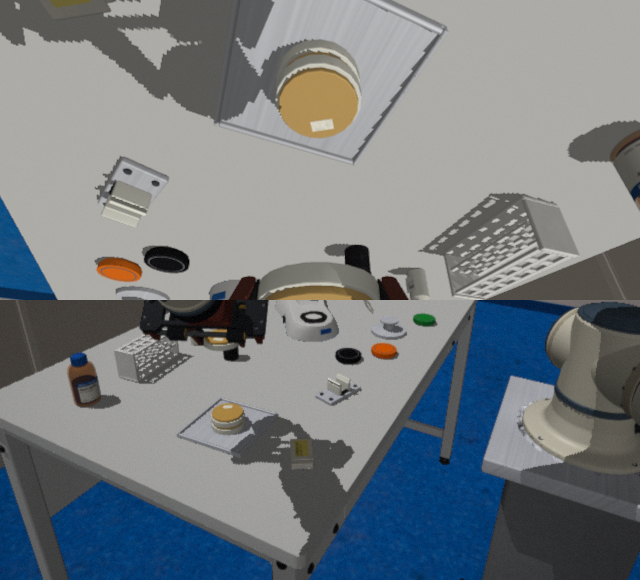

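The dish is now upside down and level (normal 0.003, -0.008, 1). The pile is undisturbed at (318,105) in the upper image. I lower it.

Call:
send_rows([
  [0.0172,-0.0002,0.017,0,0,0,0.05],
  [0.0172,-0.0002,0.017,0,0,0,0.05],
  [0.0172,-0.0002,0.017,0,0,0,0.05],
  [0.0172,-0.0002,0.017,0,0,0,0.05],
  [0.0172,-0.0002,0.017,0,0,0,0.05],
  [0,0,0,0,0,0,0.05],
  [0,0,0,0,0,0,0.05],
])

```text
time: 27.02
tcp_pos: [0.5732, 0.2925, 0.053]
eef_rot: [1.304, 2.047, -0.538]
ft_force: [0.3, 0.3, -0.1]
grip_width: 0.677
```

```bash
python3 - <<'E'
from ik import *
st,im,d=snap('wrist');print(st['time'],st['tcp_pos'],st['ft_force'])
Rm=R.from_rotvec(st['eef_rot']).as_matrix();P=cloud('wrist',d,st)
m=(abs(P[...,0]-.572)<.04)&(abs(P[...,1]-.292)<.04)&(P[...,2]>.012)&(P[...,2]<.075);q=P[m]
for lo in np.arange(.014,.066,.004):
    s=q[(q[:,2]>=lo)&(q[:,2]<lo+.004)]
    if len(s)>20: print(round(lo,3),len(s),'x',np.percentile(s[:,0],[1,50,99]).round(4),'ymin',np.percentile(s[:,1],1).round(4))
plan((.5728,.2928,.045),Rm,st)
E
```

```text
27.025 [0.57317225 0.29249976 0.05296656] [ 0.34937007  0.32620863 -0.07048959]
0.014 490 x [0.5446 0.5595 0.5884] ymin 0.2972
0.018 766 x [0.5434 0.5608 0.5937] ymin 0.2934
0.022 819 x [0.5434 0.5602 0.5951] ymin 0.2898
0.026 1289 x [0.5439 0.5617 0.5992] ymin 0.2821
0.03 2496 x [0.547  0.5665 0.5967] ymin 0.2817
0.038 136 x [0.5367 0.5992 0.6065] ymin 0.2797
0.042 822 x [0.536  0.5613 0.6042] ymin 0.2837
0.046 1236 x [0.5344 0.5612 0.6021] ymin 0.2858
0.05 1746 x [0.5336 0.5618 0.6018] ymin 0.2782
0.054 4210 x [0.5352 0.5705 0.6   ] ymin 0.2689
0.058 414 x [0.5322 0.5919 0.6021] ymin 0.2769
0.062 337 x [0.5322 0.5472 0.6007] ymin 0.2797
rot(tool)deg [0. 0. 0.] | shift in target axes mm [ 5.9 -0.2  5.3] | in current axes [ 5.9 -0.2  5.3]
```

Call:
send_rows([
  [0.003,0,0.0028,0,0,0,0.05],
  [0.003,0,0.0028,0,0,0,0.05],
  [0.001,0,0.001,0,0,0,0.05],
  [0,0,0,0,0,0,0.05],
])

```text
time: 27.58
tcp_pos: [0.5726, 0.2925, 0.0425]
eef_rot: [1.304, 2.048, -0.539]
ft_force: [0.4, 0.2, -1.3]
grip_width: 0.676
```

Call:
send_rows([
  [0.0007,0,0.0007,0,0,0,0.05],
  [0,0,0,0,0,0,0.05],
])

```text
time: 27.82
tcp_pos: [0.5727, 0.2926, 0.0416]
eef_rot: [1.304, 2.048, -0.539]
ft_force: [-0.2, -0.3, -0.7]
grip_width: 0.681
```

Call:
send_rows([
  [0.0007,0,0.0007,0,0,0,0.05],
  [0,0,0,0,0,0,0.05],
])

```text
time: 28.08
tcp_pos: [0.5727, 0.2926, 0.0408]
eef_rot: [1.304, 2.048, -0.538]
ft_force: [-1.1, 0.4, -0.2]
grip_width: 0.68
```

Call:
send_rows([
  [0.0007,0,0.0007,0,0,0,0.05],
  [0,0,0,0,0,0,0.05],
])

```text
time: 28.32
tcp_pos: [0.5727, 0.2926, 0.0408]
eef_rot: [1.304, 2.047, -0.538]
ft_force: [-1.8, 0.6, 5.8]
grip_width: 0.675
```

Call:
send_rows([
  [0.0006,0,0.0006,0,0,0,0.05],
  [0,0,0,0,0,0,0.05],
])

```text
time: 28.58
tcp_pos: [0.5727, 0.2926, 0.0408]
eef_rot: [1.305, 2.046, -0.538]
ft_force: [-3.4, 1.1, 8.7]
grip_width: 0.674
```

Contact (5.8, then 8.7 N up). I ease off slightly, release slowly and withdraw along the fingers.

Call:
send_rows([
  [-0.0009,0,-0.0009,0,0,0,0.05],
  [0,0,0,0,0,0,0.05],
  [0,0,0,0,0,0,0.062],
  [0,0,0,0,0,0,0.066],
  [0,0,0,0,0,0,0.0878],
  [0,0,0,0,0,0,0.0878],
  [0,0,0,0,0,0,0.0878],
])

```text
time: 29.45
tcp_pos: [0.5727, 0.2925, 0.04]
eef_rot: [1.304, 2.048, -0.539]
ft_force: [0.3, -0.2, -0.6]
grip_width: 0.995
```

Call:
send_rows([
  [0,0,-0.01,0,0,0,0.0878],
  [0,0,-0.02,0,0,0,0.0878],
  [0,0,-0.03,0,0,0,0.0878],
  [0,0,-0.03,0,0,0,0.0878],
  [0,0,-0.03,0,0,0,0.0878],
  [0,0,0,0,0,0,0.0878],
  [0,0,0,0,0,0,0.0878],
])

```text
time: 30.32
tcp_pos: [0.5368, 0.3692, 0.1248]
eef_rot: [1.303, 2.048, -0.539]
ft_force: [0.0, 0.4, -0.7]
grip_width: 0.999
```

```bash
python3 - <<'E'
from ik import *
st,im,d=snap('wrist');print(st['time'],st['tcp_pos'],st['ft_force'].round(1))
P=cloud('wrist',d,st);m=(abs(P[...,0]-.572)<.04)&(abs(P[...,1]-.292)<.04)
for lo,hi in((.040,.056),):
    q=P[m&(P[...,2]>lo)&(P[...,2]<hi)];print('dish',len(q),q.mean(0).round(4),cv2.minAreaRect((q[:,:2]*1000).astype(np.float32)))
q,c,n=face(st,d,np.array([.573,.2925,.046]),.024,.042);print('normal',n.round(3),'face z',c[2].round(4))
for lo in(.018,.022,.026,.03,.034,.038,.042):
    s=P[m&(P[...,2]>=lo)&(P[...,2]<lo+.004)]
    if len(s)>20: print(lo,len(s),'x',np.percentile(s[:,0],[1,99]).round(4),'ymax',np.percentile(s[:,1],99).round(4))
t=manip.capture('top')[0];v,u=240,320
b=cv2.resize(t[180:320,120:290],None,fx=2.4,fy=2.4,interpolation=cv2.INTER_CUBIC);a=cv2.resize(im[:400],None,fx=336/400,fy=336/400)
a=cv2.resize(im,(int(640*b.shape[0]/480),b.shape[0]));o=np.hstack([b,a]);o=cv2.resize(o,(800,int(o.shape[0]*800/o.shape[1])));cv2.imwrite('pics/end.png',o)
E
```

```text
30.325 [0.53681429 0.36922803 0.12476989] [ 0.   0.4 -0.7]
dish 2198 [0.5709 0.2986 0.0441] ((572.576416015625, 294.49114990234375), (57.690650939941406, 56.61744689941406), 77.68474578857422)
normal [-0.001 -0.001  1.   ] face z 0.0448
0.018 279 x [0.5437 0.595 ] ymax 0.325
0.022 289 x [0.5436 0.5955] ymax 0.3249
0.026 445 x [0.5443 0.5985] ymax 0.3244
0.03 230 x [0.544  0.5947] ymax 0.3229
0.034 310 x [0.5438 0.5948] ymax 0.323
0.038 504 x [0.5441 0.6002] ymax 0.3228
0.042 1863 x [0.5472 0.5984] ymax 0.3198
```

View pics/end.png

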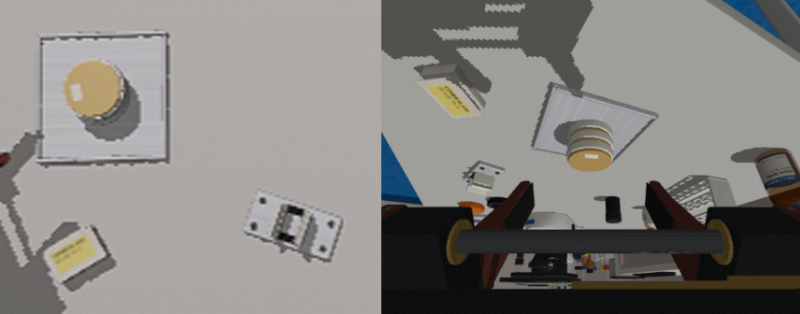

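The end views show three dishes stacked on the tray, tan base on top at (95,88) in the left image and at (590,145) in the right. The stand is empty, the glass box is in place and the gripper is clear.

```bash
python3 -c "
from workcell import manip
print(manip.close_job())"
```

```text
the job is handed in; nothing more can be done
None
```

The dish now lies upside down on the pile, and I handed the job in at about 30 s of the 59 s allowed. I took it off the turntable with the tool tilted 45°, stood it on edge in the slotted stand and re-gripped it from the base side. Then I turned it over, lowered it until I felt contact (about 6–9 N) and released it slowly.

**Last checks:**
- **Level and height:** the dish's upper face is level to within about 0.1° and measured 45 mm above the bench, against an expected 46 mm.
- **Centring:** its rim lines up with the pile below within about 2 mm in the wrist view.
- **Surroundings:** the pile and the cover-glass box are where they were, and the gripper is open and clear. I did not measure the tweezers and can again; the arm never worked near them.

**What disagreed or failed:**
- My first tilted approach at the turntable ran into the range limit of joint 2, touching nothing. I approached from the other side instead.
- The plane fit of the dish leaning in the stand was unreliable. I measured it again in the grip, where it was level to about 0.5°.
- Wrist-view position fits along y were pulled 2–3 mm by points on the dish sides, so I used the agreement of the top and wrist views for the pile centre.

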